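Free the cabinet's tray, unload it and reload it with jars

TASK

The sliding tray of the small white cabinet may be held by the unmarked catch on the cabinet's roof, and only trying the tray shows whether it is: if it will not come, slide the catch to one end or the other until it does. Draw the tray right out, lift the black strip rack off it and set it down on the middle of the grey mat, and stand every white sample jar with a grey cap from the front of the bench upright on the tray, inside its rim. Then push the tray fully home with the jars standing on it, and leave the tape roll and the marker pen where they lie.

Things in the scene. Friction and masses are not known exactly. Their poses are not given: they have to be found in the camera images.
- cabinet: the white cabinet with grey roof, fixed: 240 mm wide, 178 mm deep, 185 mm high, open in front (mouth 220 mm wide, 150 mm high from the bench). Origin: under the middle of its front edge, on the bench. x points into the cabinet, away from the robot, y along its front to the robot's left, z up
- tray (a joint): travel of the tray in m: 0 fully home in the cabinet, grows as it is drawn out towards the robot, stop at 0.160. Free, it slides with 2 to 4 N and stays where it is left; held, it gives only about 3 mm, then stops dead (a pull of 10 N is enough to tell)
- catch (a joint): catch's position in its slot on the roof, in m, -0.012 to 0.012 (hard stops), positive to the cabinet's +y; slides with 3 N, stays where left, starts anywhere. The tray is free only with the catch within about 8 mm of one end; elsewhere, also at the other end, it is held. Which end frees it differs between starts, does not change in a run, cannot be seen
- tray_handle (a point): middle of the tray's upright round black grip post: 18 mm diameter, top 65 mm and this point 42 mm above the bench, on a 30 mm wide flat tongue 4 to 12 mm above the bench. With the tray home it stands 70 mm in front of the cabinet's front. Axes as the cabinet's: the tray draws out along -x
- tray_floor (a point): centre of the tray's flat steel floor, on its upper face, 12 mm above the bench; moves with the tray, axes as the cabinet's. Inside the rim (5 mm thick, 8 mm above the floor) it is 90 mm in x by 200 mm in y. An upright 26 mm wide flag rises to the roof 106 mm behind it. Tray home: 54 mm behind the cabinet's front; fully out: 106 mm in front of it
- catch_knob (a point): middle of the catch's upright round black knob: 16 mm diameter, 36 mm tall above the roof, top 222 mm and this point 206 mm above the bench, 24 mm behind the cabinet's front edge. Axes as the cabinet's: the catch moves along y
- strip_rack_mid (a point): black strip rack, a block 48 mm in x by 88 mm in y by 30 mm high, 0.09 kg; the point is its centre, 15 mm above its underside. It lies on the tray's floor at the start, long side along the tray. Take it across the 48 mm by its upper part (top plate 5 mm thick, recessed below)
- mat_mid (a point): middle of the upper surface of the flat grey mat, 150 by 150 by 4 mm, fixed flat on the bench
- jar_1_mid (a point): short white sample jar with grey ribbed screw cap, a plain upright cylinder 40 mm in diameter and 34 mm tall, 0.05 kg, closed and rigid, stands on the front of the bench at the start; may be absent. The point is its centre, 17 mm above its underside; z is its own up axis
- jar_2_mid (a point): short white sample jar with grey ribbed screw cap, a plain upright cylinder 40 mm in diameter and 34 mm tall, 0.05 kg, closed and rigid, stands on the front of the bench at the start; may be absent. The point is its centre, 17 mm above its underside; z is its own up axis
- jar_3_mid (a point): taller white sample jar with grey ribbed screw cap, a plain upright cylinder 40 mm in diameter and 44 mm tall, 0.07 kg, closed and rigid, stands on the front of the bench at the start; may be absent. The point is its centre, 22 mm above its underside; z is its own up axis
- jar_4_mid (a point): taller white sample jar with grey ribbed screw cap, a plain upright cylinder 40 mm in diameter and 44 mm tall, 0.07 kg, closed and rigid, stands on the front of the bench at the start; may be absent. The point is its centre, 22 mm above its underside; z is its own up axis
- cycler_1: bystander, fixed: the nearest of the red box-shaped instruments with black lids, between the cabinet and the jars: 160 mm in x, 148 mm in y, 128 mm high; origin under its middle, on the bench. The strip of bench in front of it (0.12 m wide towards the robot) is clear of anything taller than a jar
- tape_mid (a point): bystander: small roll of tape lying flat on the bench, 48 mm diameter, 18 mm high; the point is its centre
- marker_mid (a point): bystander: marker pen with a green cap lying on the bench, 104 mm long (its own y), 18 mm wide; the point is its centre

How it is judged:
By the outcome, as a careful person would: the job done as asked, in the order asked, and still so for the second after the job is handed in, with the robot touching nothing.
Of jar_1, jar_2, jar_3, jar_4 only 2 to 4 are there at a start; the rules pass over those that are not, and their reading is None.
At some moment in a run one of strip_rack, jar_1, jar_2, jar_3, jar_4 may be knocked a few centimetres aside while the robot is not near it.
Once in a run the grip may slacken for a moment while it holds something.
It also fails if it takes over 210 s, if anything falls off the work surface, if the arm or the gripper's body presses on something with over 40 N, if the wrist force passes 120 N, or if a joint passes its speed limit or range.

ROBOT

A 6-joint arm with a two-finger parallel gripper is mounted at the origin on a cart in front of the work surface, level with it; the furniture and walls round the work are solid. World frame = base frame: x ahead of the robot, y to its left, z up, the work surface at z = 0. Lengths are in m, angles in degrees, forces in N, time in s.
With the tool pointing down it reaches from about 0.375 to 0.9 m from the base axis. Payload 3.1 kg.
Tool frame: the origin (TCP) lies at the very end of the fingers, on their centre line; the grasp point (between the pads) lies 19 mm behind it; z points along the fingers, y is the line along which they close (so a half turn about z gives the same grasp; the last joint's range is limited). The gripper opens to 87 mm and grips with 3 to 60 N. Pads are 19 mm wide; open, the fingers measure 117 mm over their backs; the gripper's body (75 mm by 190 mm) begins 51 mm behind the grasp point.
Start: joints at [-80.014, 30.224, 82.088, -0, 67.689, -10.227], TCP at [0.216, -0.586, 0.223] pointing down, gripper open.
Joint ranges: [-176.69, 176.69], [-43.24, 126.21], [12.49, 139.97], [-82, 262], [0, 151.66], [-163.58, 163.58]. Speed limits (degrees/s): [159.86, 159.86, 180, 180, 180, 180].

INTERFACE

Orientations are given as a 3x3 rotation matrix whose columns are the frame's x, y, z axes.
In Python, from rig import bot, imaging gives the robot as it stands.
- The arm moves only by the tool drive_tool, never from a script. Its argument "deltas" is text: rows parted by semicolons, each of 5 numbers parted by spaces: the finger opening in mm, from 0 to 87, then the shift along the world's x, y, z in mm, then the turn about the world's z in rad. In form: jaw dx dy dz twist; .... A call has 1 to 12 rows; each row is the pose to reach, as a shift and turn from the pose commanded when the call began; what a row does not reach only later rows make up. A row lasts 1/10 s, in which the tool goes at most 50 mm and 8.59 degrees, less where a joint would pass 70% of its speed; a pose out of reach is approached as far as the arm can. A call with a gripper value outside its range is refused whole. The fingers move at their own pace and stop on an object; the grip force is fixed at half the most. Time passes only in rows, so rows that repeat a pose let the fingers close. It gives the time, the measured TCP pose, the force, the opening and the grip force at its end, in the units of the state.
- bot.read_state(): the state, without advancing time (a new reading comes with each control period).
- imaging.capture(name): name is "scene" or "top"; returns the picture (400x640x3 uint8, red, green, blue); there is no depth.
- imaging.camera_model(name): a dict with "fx", "fy", "cx", "cy" (pixels), "T" (4x4, takes a point from camera to world coordinates). Camera axes: x right, y down, z forward; pixel columns grow to the right and rows downward; lengths in m; the calibration is good to about 2 mm. A picture is of the moment at which its call begins. camera_model takes no time and is no camera call.
- bot.hand_in(): hands the job in; it is judged then, once.
The state is a dict: "time_s": time; "joint_positions": joint angles; "qvel": joint speeds; "tau": joint torques, N m; "position": TCP position; "tcp_rot": TCP orientation; "force": force on the tool from outside, world axes, zero at the start; "moment": the same for the moment, N m; "opening": opening from 0.0 (shut) to 1.0 (fully open); "grasp_force": force on a finger pad.
Only numpy, scipy, OpenCV 4.12 (cv2) and the standard library are available. Lean on these libraries where they do the work, as an engineer would, in place of code of your own. Each camera call takes 0.05 s, during which the arm holds its last target. There are 200 camera calls.

## Working session

There is one attempt and no reset: what is moved stays moved. The work goes in short steps, Python scripts to look and compute and a tool call to move; the robot and the scene stay as the last step left them, time stands still between calls to the robot, and variables do not carry over. Pictures are saved under pics/ and viewed, at most 14 in all, crops included, and the job is handed in when it is done.

Besides the shell and the picture viewer there is one more tool, called after "Request:" as name(argument=value, ...), one argument or row to a line, values as JSON. drive_tool: Moves the arm, as the interface text tells. Its arguments: {"type":"object","properties":{"deltas":{"type":"string"}},"required":["deltas"]}

```bash
mkdir -p pics; ls; python3 - <<'E'
from rig import bot, imaging
import cv2,numpy as np
for n in("scene","top"):
    im=imaging.capture(n); cv2.imwrite(f"pics/{n}0.png",im[:,:,::-1])
    m=imaging.camera_model(n); print(n,m["fx"],m["fy"],m["cx"],m["cy"]); print(np.round(m["T"],4))
E
```

```text
pics
scene 390.1182536387204 390.1182536387204 318.87541893593414 199.78034135195037
[[ 0.6051 -0.4434  0.6612 -0.1838]
 [-0.7961 -0.3347  0.5042 -0.55  ]
 [-0.0023 -0.8315 -0.5556  0.7357]
 [ 0.      0.      0.      1.    ]]
top 384.0480973188001 384.0480973188001 315.5260875540107 204.51690270788515
[[-0.0606 -0.9744  0.2165  0.2899]
 [-0.9981  0.0605 -0.0073 -0.0331]
 [-0.006  -0.2165 -0.9763  1.2907]
 [ 0.      0.      0.      1.    ]]
```

View pics/scene0.png

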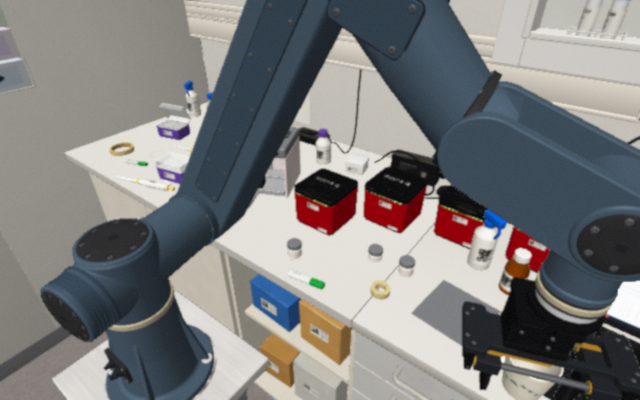

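View pics/top0.png

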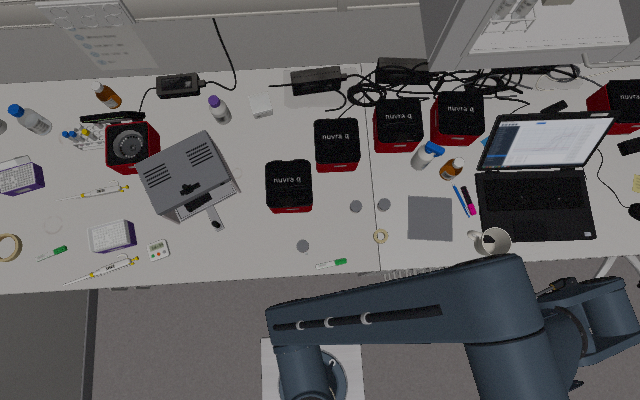

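The scene view shows three jars at (294,248), (376,253) and (407,265), the pen at (310,280), the tape at (380,289) and the mat at about (455,315); the arm hides the cabinet. The top view shows the jars at (303,246), (356,206) and (384,205), the mat at (430,217), the cabinet at about (190,175) and its handle at (215,222). I'll enlarge the cabinet and the jars.

```bash
cat > h.py <<'E'
import cv2,numpy as np
from rig import bot,imaging
def ray(n,u,v):
    m=imaging.camera_model(n);T=np.array(m["T"])
    d=T[:3,:3]@[(u-m["cx"])/m["fx"],(v-m["cy"])/m["fy"],1.];return T[:3,3],d/np.linalg.norm(d)
def plane(n,u,v,z):
    o,d=ray(n,u,v);return o+d*(z-o[2])/d[2]
def tri(a,b):
    (o1,d1),(o2,d2)=ray("scene",*a),ray("top",*b)
    s=np.linalg.lstsq(np.c_[d1,-d2],o2-o1,rcond=None)[0]
    p,q=o1+s[0]*d1,o2+s[1]*d2;return (p+q)/2,np.linalg.norm(p-q)
def proj(n,p):
    m=imaging.camera_model(n);q=np.linalg.inv(m["T"])@np.r_[p,1];return m["fx"]*q[0]/q[2]+m["cx"],m["fy"]*q[1]/q[2]+m["cy"]
def crop(n,im,x0,x1,y0,y1,k,name):
    c=cv2.resize(im[y0:y1,x0:x1,::-1],None,fx=k,fy=k,interpolation=cv2.INTER_CUBIC);cv2.imwrite("pics/"+name,c)
E
python3 - <<'E'
from h import *
im=cv2.imread("pics/top0.png")[:,:,::-1]
crop("top",im,125,255,120,240,5,"cab0.png")
g=cv2.cvtColor(im,cv2.COLOR_RGB2HSV)
# jars: dark-ish grey caps on top
for (u,v) in[(303,246),(356,206),(384,205)]:
    w=im[v-12:v+13,u-12:u+13].astype(int);m=((w.mean(2)<165)).astype(np.uint8)
    n,l,s,c=cv2.connectedComponentsWithStats(m);i=1+np.argmax(s[1:,4]);cc=c[i]+[u-12,v-12]
    print("jar top",cc,s[i],plane("top",*cc,0.034).round(3),plane("top",*cc,0.044).round(3))
for u,v in[(430,217)]:
    m=(abs(im.astype(int)-im[v,u]).max(2)<14).astype(np.uint8);n,l,s,c=cv2.connectedComponentsWithStats(m);i=l[v,u]
    r=cv2.minAreaRect(np.argwhere(l==i)[:,::-1].astype(np.float32));print("mat",r,plane("top",*r[0],.004).round(3),[plane("top",*p,.004).round(3)[:2] for p in cv2.boxPoints(r)])
sc=cv2.imread("pics/scene0.png")[:,:,::-1]
crop("scene",sc,280,430,230,310,5,"jars0.png")
E
```

```text
jar top [303. 246.] [  0   0  25  25 625] [0.432 0.007 0.034] [0.431 0.007 0.044]
jar top [356. 206.] [  0   0  25  25 625] [ 0.555 -0.177  0.034] [ 0.553 -0.176  0.044]
jar top [384.04501608 204.99839228] [  0   0  25  25 622] [ 0.553 -0.271  0.034] [ 0.551 -0.269  0.044]
mat ((429.5, 218.0), (42.99999237060547, 43.99999237060547), 0.0) [ 0.504 -0.426  0.004] [array([ 0.434, -0.345]), array([ 0.585, -0.362]), array([ 0.576, -0.51 ]), array([ 0.425, -0.489])]
```

View pics/cab0.png

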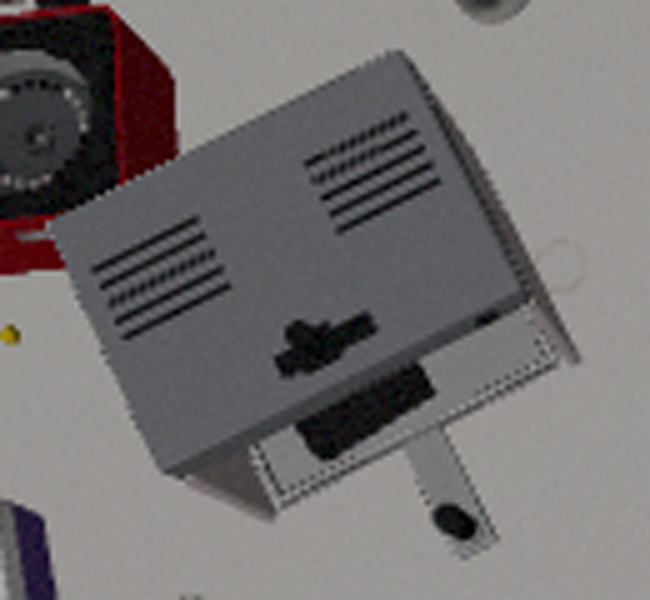

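View pics/jars0.png

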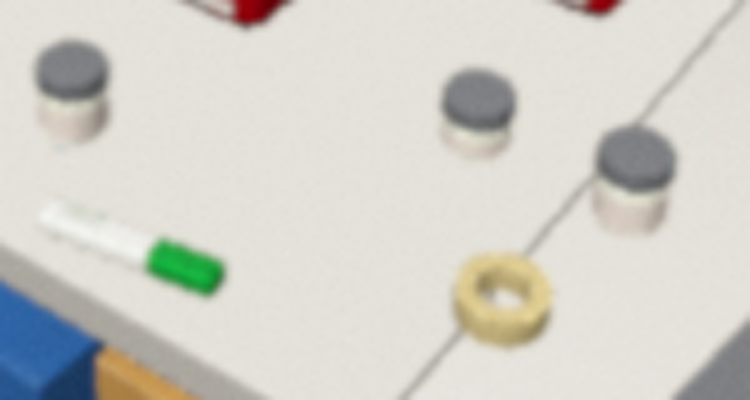

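```bash
cat > cab.py <<'E'
from h import *
FL=plane("top",159,215,.185);FR=plane("top",231,179,.185)
BL=plane("top",134.6,165,.185);BR=plane("top",205.5,130,.185)
E
python3 - <<'E'
from cab import *
def cap(n,u,v,r=11):
    im=cv2.imread(f"pics/{n}0.png").astype(int);w=im[v-r:v+r+1,u-r:u+r+1].mean(2)
    bg=np.percentile(w,90 if n=="scene" else 70);m=(w<(0.72*bg if n=="scene" else bg-25)).astype(np.uint8)
    k,l,s,c=cv2.connectedComponentsWithStats(m);i=1+np.argmax(s[1:,4]);return c[i]+[u-r,v-r],s[i]
for a,b in[((294,244),(303,246)),((376,250),(356,206)),((407,261),(384,205))]:
    A,s1=cap("scene",*a);B,s2=cap("top",*b);p,e=tri(A,B);print(A.round(1),s1[2:],B.round(1),s2[2:],"xyz",p.round(4),"err",e.round(4))
# cap view centre hand-read
for a,b in[((294.2,243.6),(303,246)),((375.8,249.4),(356,206)),((407.2,261),(384,205))]: print(tri(a,b)[0].round(4))
print("roof",FL,FR,BL,BR,"w",np.linalg.norm(FL-FR),"d",np.linalg.norm(FL-BL),np.linalg.norm(FR-BR))
y=(FL-FR)/np.linalg.norm(FL-FR);print("yaw",np.degrees(np.arctan2(-y[0],y[1])), "from depth",np.degrees(np.arctan2(*(BL+BR-FL-FR)[1::-1])))
o=(FL+FR)/2;print("orig",o)
yw=np.arctan2(-y[0],y[1]);X=np.array([np.cos(yw),np.sin(yw)]);Y=np.array([-X[1],X[0]])
f=lambda p:(round((p[:2]-o[:2])@X,4),round((p[:2]-o[:2])@Y,4))
c=lambda u,v:(125+u/5,120+v/5)
h=plane("top",*c(455,518),.065);print("handle",h,f(h))
print("knob top",f(plane("top",*c(300,330),.222)),"base",f(plane("top",*c(325,348),.185)),"slot",f(plane("top",*c(278,368),.185)),f(plane("top",*c(375,320),.185)))
for q in[(300,425),(435,365),(430,395),(330,460),(415,365)]:print("rack top pts",f(plane("top",*c(*q),.042)))
E
```

```text
[294.6 244.9] [ 15  18 156] [302.3 245.7] [ 13  14 133] xyz [0.4347 0.0084 0.0303] err 0.0027
[375.4 250. ] [ 15  13 148] [355.5 205.9] [ 13  13 131] xyz [ 0.5585 -0.1777  0.0233] err 0.0023
[406.7 261.8] [ 16  14 168] [383.3 204.4] [ 14  14 148] xyz [ 0.5563 -0.2711  0.0333] err 0.0045
[0.4322 0.0064 0.0378]
[ 0.5574 -0.1792  0.0271]
[ 0.5534 -0.2726  0.0388]
roof [0.53206438 0.41967069 0.185     ] [0.62894945 0.2067829  0.185     ] [0.69128273 0.49783031 0.185     ] [0.79131489 0.2834175  0.185     ] w 0.23389726516874876 d 0.1773680093445721 0.17954219138834576
yaw 24.47024645854726 from depth 25.703816786890112
orig [0.58050691 0.3132268  0.185     ]
handle [0.51845294 0.2833189  0.065     ] (np.float64(-0.0689), np.float64(-0.0015))
knob top (np.float64(0.0299), np.float64(0.0068)) base (np.float64(0.0278), np.float64(0.0051)) slot (np.float64(0.0297), np.float64(0.0348)) (np.float64(0.0296), np.float64(-0.0284))
rack top pts (np.float64(0.0433), np.float64(0.0672))
rack top pts (np.float64(0.0385), np.float64(-0.0296))
rack top pts (np.float64(0.0212), np.float64(-0.018))
rack top pts (np.float64(0.0121), np.float64(0.0592))
rack top pts (np.float64(0.0449), np.float64(-0.0178))
```

```bash
python3 - <<'E'
from cab import *
s=bot.read_state();R=np.array(s["tcp_rot"]);print(R.round(3),s["position"],s["opening"],s["joint_positions"])
print([plane("top",u,v,.128).round(3)[:2] for u,v in[(266,162),(312,160),(266,209),(312,209),(315,120),(358,163)]])
print("tape",plane("top",380,236,.018).round(3),"marker",plane("top",331,264,.01).round(3))
E
```

```text
[[ 0.938  0.346 -0.   ]
 [ 0.346 -0.938  0.002]
 [ 0.    -0.002 -1.   ]] [ 0.21587728 -0.58583835  0.22165228] 1.0014387848757826 [-8.00121425e+01  3.02755653e+01  8.21484240e+01 -3.90663040e-04
  6.76889724e+01 -1.02285951e+01]
[array([0.696, 0.107]), array([ 0.693, -0.039]), array([0.543, 0.112]), array([ 0.534, -0.03 ]), array([ 0.83 , -0.057]), array([ 0.674, -0.185])]
tape [ 0.452 -0.25   0.018] marker [ 0.37  -0.081  0.01 ]
```

Request:
drive_tool(
  deltas="60 60 60 70 0; 60 200 430 70 0.085; 60 200 430 70 0.085; 60 200 430 70 0.085; 60 200 430 70 0.085; 60 200 430 70 0.085; 60 200 430 70 0.085; 60 200 430 70 0.085; 60 200 430 70 0.085; 60 200 430 70 0.085; 60 200 430 70 0.085; 60 200 430 70 0.085",
)

```text
time_s: 1.3
position: [0.416, -0.1557, 0.2924]
tcp_rot: [[0.904, 0.427, -0.0], [0.427, -0.904, -0.0], [-0.001, 0.0, -1.0]]
force: [0.3, 0.4, -0.3]
opening: 0.693
grasp_force: 0.0
```

```bash
python3 - <<'E'
from h import *
s=bot.read_state();print(s["position"],s["time_s"],s["opening"])
im=imaging.capture("scene");crop("scene",im,0,640,0,400,1.25,"scene1.png")
cv2.imwrite("pics/s1raw.png",im[:,:,::-1]);cv2.imwrite("pics/t1raw.png",imaging.capture("top")[:,:,::-1])
E
```

```text
[ 0.41600491 -0.15574754  0.2924498 ] 1.3 0.6927892593231271
```

View pics/scene1.png

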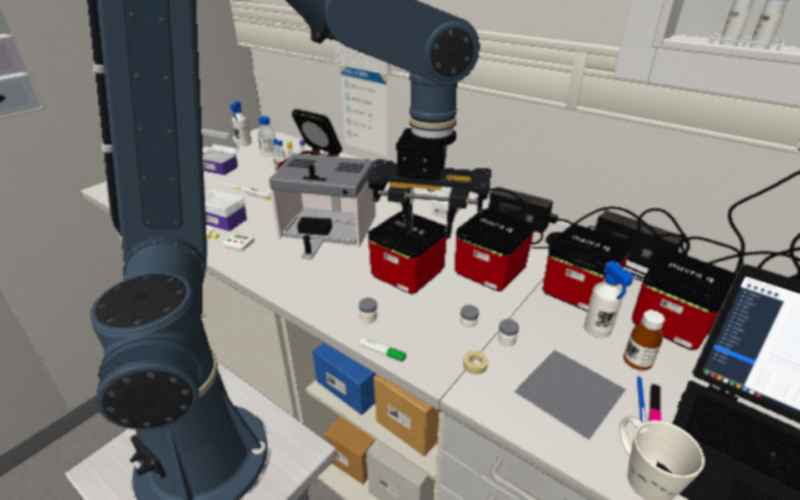

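Three jars in all, at (368,303), (469,309) and (508,325) in this enlarged view. The cabinet is in sight now, its handle top near (308,238) and the knob near (311,168). I'll crop closer to triangulate.

```bash
python3 - <<'E'
from h import *
im=cv2.imread("pics/s1raw.png")[:,:,::-1]
crop("scene",im,210,310,115,215,6,"cab1.png")
m=(abs(im.astype(int)-im[315,455]).max(2)<12).astype(np.uint8);n,l,s,c=cv2.connectedComponentsWithStats(m);i=l[315,455]
print("mat scene",c[i],s[i],plane("scene",*c[i],.004).round(3), "tri",tri(c[i],(429.5,218)))
E
```

```text
mat scene [456.523229   314.28896211] [ 414  281   85   69 3035] [ 0.497 -0.436  0.004] tri (array([ 0.50755789, -0.43225531, -0.00918431]), np.float64(0.0037974876888828978))
```

View pics/cab1.png

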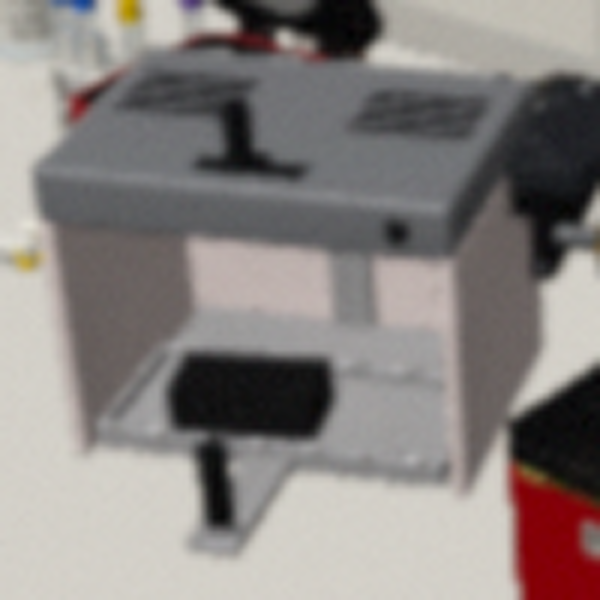

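The crop shows the handle top at (212,445), the knob top at (236,103) on a slot from (195,163) to (305,170), and the roof's front corners at (40,178) and (450,218).

```bash
python3 - <<'E'
from cab import *
s=lambda u,v:(210+u/6,115+v/6); t=lambda u,v:(125+u/5,120+v/5)
P={}
for n,a,b in[("handle",s(212,445),t(455,518)),("knobtop",s(236,103),t(300,330)),("roofFL",s(38,182),t(170,475)),("roofFR",s(450,222),t(530,293)),("slotL",s(197,163),t(278,365)),("slotR",s(303,171),t(374,320))]:
    P[n],e=tri(a,b);print(n,P[n].round(4),e.round(4))
d=P["roofFL"]-P["roofFR"];print(np.linalg.norm(d),np.degrees(np.arctan2(-d[0],d[1])))
d=P["slotL"]-P["slotR"];print(np.linalg.norm(d),np.degrees(np.arctan2(-d[0],d[1])))
E
```

```text
handle [0.5181 0.2827 0.0673] 0.0001
knobtop [0.6054 0.332  0.2209] 0.0004
roofFL [0.5356 0.4226 0.1749] 0.0036
roofFR [0.6334 0.2082 0.1763] 0.0014
slotL [0.596  0.3582 0.1818] 0.0004
slotR [0.6194 0.3002 0.1847] 0.0003
0.23568108651023678 24.505589853614097
0.06263615621192499 21.988259238890382
```

Request:
drive_tool(
  deltas="45 102 439 0 -0.01; 45 102 439 0 -0.01; 45 102 439 0 -0.01; 45 102 439 0 -0.01; 45 102 439 0 -0.01; 45 102 439 0 -0.01; 45 102 439 0 -0.01; 45 102 439 0 -0.01; 45 102 439 0 -0.01; 45 102 439 0 -0.01; 45 102 439 -80 -0.01; 45 102 439 -80 -0.01",
)

```text
time_s: 2.6
position: [0.5178, 0.2804, 0.2101]
tcp_rot: [[0.911, 0.413, -0.002], [0.413, -0.911, -0.001], [-0.003, 0.0, -1.0]]
force: [0.2, 0.7, -0.9]
opening: 0.522
grasp_force: 0.0
```

Request:
drive_tool(
  deltas="45 0 0 -100 0; 45 0 0 -100 0; 45 0 0 -185 0; 45 0 0 -185 0; 45 0 0 -185 0; 0 0 0 -185 0; 0 0 0 -185 0; 0 0 0 -185 0; 0 0 0 -185 0; 0 0 0 -185 0",
)

```text
time_s: 3.6
position: [0.517, 0.2874, 0.03]
tcp_rot: [[0.911, 0.411, 0.001], [0.411, -0.911, 0.008], [0.004, -0.007, -1.0]]
force: [-6.5, 16.0, 2.1]
opening: 0.194
grasp_force: 30.0
```

Request:
drive_tool(
  deltas="0 -2 4 0 0; 0 -2 4 0 0; 0 -6 2 0 0; 0 -11 0 0 0; 0 -15 -2 0 0; 0 -15 -2 0 0",
)

```text
time_s: 4.2
position: [0.504, 0.2815, 0.0299]
tcp_rot: [[0.91, 0.414, 0.004], [0.414, -0.91, 0.003], [0.005, -0.001, -1.0]]
force: [-1.0, 2.6, 10.0]
opening: 0.195
grasp_force: 30.0
```

Request:
drive_tool(
  deltas="0 -18 -8 0 0; 0 -36 -16 0 0; 0 -55 -25 0 0; 0 -73 -33 0 0; 0 -91 -41 0 0; 0 -109 -50 0 0; 0 -122 -56 0 0; 0 -132 -60 0 0; 0 -137 -63 0 0; 0 -137 -63 0 0",
)

```text
time_s: 5.2
position: [0.3726, 0.2203, 0.0298]
tcp_rot: [[0.911, 0.412, 0.016], [0.412, -0.911, 0.006], [0.017, 0.001, -1.0]]
force: [3.8, 11.7, 11.6]
opening: 0.193
grasp_force: 30.0
```

```bash
python3 - <<'E'
from h import *
im=imaging.capture("top");cv2.imwrite("pics/t2raw.png",im[:,:,::-1]);crop("top",im,120,260,150,260,5,"t2.png")
E
```

```text
(no output)
```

View pics/t2.png

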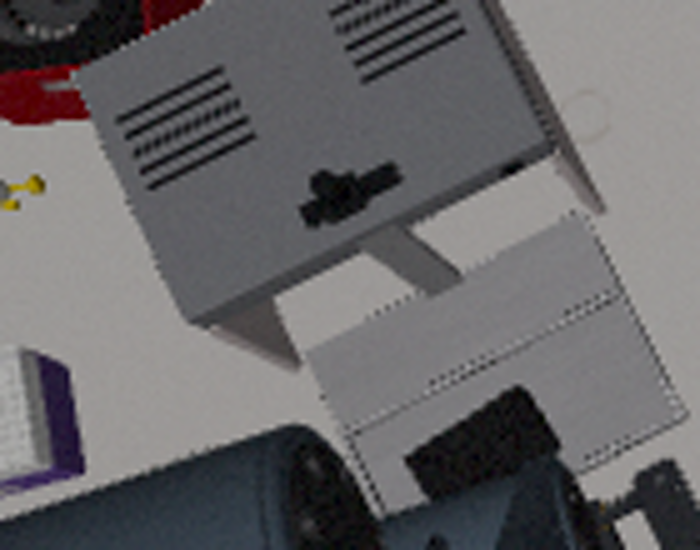

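The tray is fully out and free. The rack sits at about (480,440) in the crop, partly behind the arm, so I'll let go and move aside to measure it.

Request:
drive_tool(
  deltas="50 0 -3 0 0; 50 0 -3 0 0; 50 0 -3 50 0; 50 0 -3 100 0; 65 10 -50 150 0.15; 65 30 -100 200 0.3; 65 40 -150 250 0.45; 65 50 -200 260 0.6; 65 50 -250 260 0.75; 65 50 -300 260 0.9; 65 50 -330 260 1.05; 65 50 -330 260 1.2",
)

```text
time_s: 6.45
position: [0.4139, -0.0791, 0.2828]
tcp_rot: [[0.095, 0.996, 0.0], [0.996, -0.095, -0.001], [-0.001, 0.001, -1.0]]
force: [1.0, -0.3, -0.1]
opening: 0.748
grasp_force: 0.0
```

```bash
cat > rack.py <<'E'
from h import *
import sys
tag=sys.argv[1];c=np.array([float(sys.argv[2]),float(sys.argv[3]),float(sys.argv[4])])
for n in("scene","top"):
    im=imaging.capture(n);cv2.imwrite(f"pics/{n}_{tag}.png",im[:,:,::-1])
s=cv2.imread(f"pics/scene_{tag}.png")[:,:,::-1];t=cv2.imread(f"pics/top_{tag}.png")[:,:,::-1]
for n,im in(("scene",s),("top",t)):
    u,v=map(int,proj(n,c));m=((im.max(2)<60)*255).astype(np.uint8)
    k=np.zeros_like(m);k[v-32:v+33,u-32:u+33]=1;k,l,st,cc=cv2.connectedComponentsWithStats(m*k)
    i=1+np.argmax(st[1:,4]);print(n,(u,v),cc[i].round(1),st[i])
    r=cv2.minAreaRect(np.argwhere(l==i)[:,::-1].astype(np.float32))
    print(" rect",np.round(r[0],1),np.round(r[1],1),r[2])
a=crop("s",s,*[int(x) for p in zip(np.array(proj("scene",c))-45,np.array(proj("scene",c))+45) for x in p],4,f"a.png")
crop("t",t,*[int(x) for p in zip(np.array(proj("top",c))-45,np.array(proj("top",c))+45) for x in p],4,f"b.png")
cv2.imwrite(f"pics/rk_{tag}.png",np.hstack([cv2.imread("pics/a.png"),cv2.imread("pics/b.png")]))
print([np.int32(np.array(proj(n,c))-45) for n in("scene","top")])
E
python3 rack.py r0 0.465 0.26 0.03
```

```text
scene (239, 208) [233.7 205.7] [219 198  30  16 403]
 rect [233.5 205.8] [29.1 14.5] 3.814074993133545
top (225, 240) [216.1 240.2] [201 227  31  27 430]
 rect [216.1 240.1] [15.3 28.3] 56.3099365234375
[array([194, 163], dtype=int32), array([180, 195], dtype=int32)]
```

View pics/rk_r0.png

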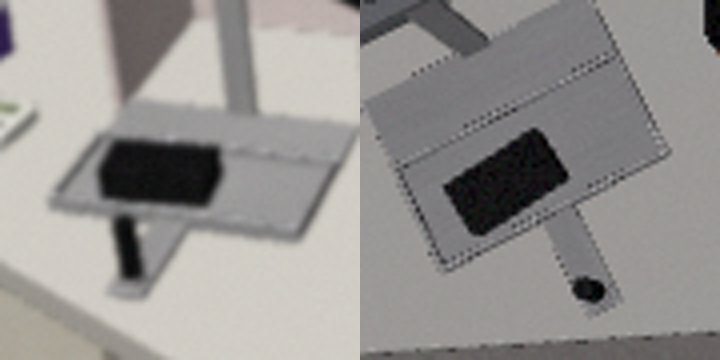

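Left half, scene: the rack is on the tray with its top near (160,160). Right half, top: rack corners at (85,185), (180,128), (208,178) and (118,236) from the half's edge, handle top at (228,287), tray rim corners at (38,165) and (85,268).

```bash
python3 - <<'E'
from h import *
t=lambda u,v,z:plane("top",180+u/4,195+v/4,z)
q=[t(*p,.042) for p in[(85,185),(180,128),(208,178),(118,236)]]
print(np.round(q,4),[np.linalg.norm(q[i]-q[i-1]).round(4) for i in range(4)],"c",np.mean(q,0))
d=q[0]-q[1];e=q[3]-q[2];print([np.degrees(np.arctan2(-x[0],x[1])) for x in(d,e)])
print("handle",t(228,287,.065))
s=lambda u,v:(194+u/4,163+v/4)
# scene top-face corners of rack
for a,b in[((103,143),(85,185)),((218,148),(180,128)),((210,178),(208,178))]:
    print(tri(s(*a),(180+b[0]/4,195+b[1]/4)))
print("tray rim corners",[t(*p,.02).round(3)[:2] for p in[(38,165),(85,268),(308,155),(255,58)]])
E
```

```text
[[0.4672 0.3377 0.042 ]
 [0.5096 0.2597 0.042 ]
 [0.4668 0.2372 0.042 ]
 [0.424  0.3108 0.042 ]] [np.float64(0.0509), np.float64(0.0888), np.float64(0.0483), np.float64(0.0851)] c [0.46687992 0.28634441 0.042     ]
[np.float64(28.49658347944268), np.float64(30.17570163816433)]
handle [0.37601024 0.21761892 0.065     ]
(array([0.46435376, 0.34292003, 0.03510904]), np.float64(0.00992034660015983))
(array([0.50914326, 0.26126634, 0.03888629]), np.float64(0.002560541863607044))
(array([0.46913816, 0.2349804 , 0.04231537]), np.float64(0.006474757400158096))
tray rim corners [array([0.489, 0.383]), array([0.402, 0.344]), array([0.484, 0.158]), array([0.569, 0.201])]
```

Request:
drive_tool(
  deltas="65 51 368 0 0.6; 65 51 368 0 0.6; 65 51 368 0 0.6; 65 51 368 0 0.6; 65 51 368 0 0.6; 65 51 368 0 0.6; 65 51 368 0 0.6; 65 51 368 0 0.6; 65 51 368 -100 0.6; 65 51 368 -150 0.6; 65 51 368 -190 0.6; 65 51 368 -190 0.6",
)

```text
time_s: 7.75
position: [0.4636, 0.2904, 0.0898]
tcp_rot: [[-0.479, 0.878, -0.003], [0.878, 0.479, -0.001], [0.0, -0.003, -1.0]]
force: [-0.3, -0.4, -0.2]
opening: 0.743
grasp_force: 0.0
```

Request:
drive_tool(
  deltas="65 0 0 -40 0; 65 0 0 -68 0; 65 0 0 -68 0; 0 0 0 -68 0; 0 0 0 -68 0; 0 0 0 -68 0; 0 0 0 -68 0; 0 0 0 -68 0; 0 0 0 -68 0",
)

```text
time_s: 8.65
position: [0.4661, 0.2908, 0.0247]
tcp_rot: [[-0.479, 0.878, 0.001], [0.878, 0.479, 0.001], [0.0, 0.001, -1.0]]
force: [-0.5, 0.1, 3.3]
opening: 0.525
grasp_force: 29.9
```

Request:
drive_tool(
  deltas="0 0 0 30 0; 0 0 0 80 0; 0 0 0 130 0; 0 0 0 180 0; 0 10 -60 180 0; 0 10 -110 180 0; 0 10 -160 180 0; 0 10 -210 180 -0.1; 0 10 -260 180 -0.2; 0 10 -310 180 -0.3; 0 10 -350 180 -0.4; 0 10 -350 180 -0.5",
)

```text
time_s: 9.85
position: [0.4766, -0.0657, 0.2041]
tcp_rot: [[0.011, 1.0, 0.002], [1.0, -0.011, -0.003], [-0.003, 0.002, -1.0]]
force: [0.1, 0.3, -0.7]
opening: 0.524
grasp_force: 29.9
```

```bash
python3 - <<'E'
from h import *
def corners(n,f,u,v):
    im=cv2.imread(f).astype(int);m=(abs(im-im[v,u]).max(2)<16).astype(np.uint8)
    k,l,s,c=cv2.connectedComponentsWithStats(m);m=(l==l[v,u]).astype(np.uint8)
    m=cv2.morphologyEx(m,cv2.MORPH_OPEN,np.ones((3,3)));cn=max(cv2.findContours(m,cv2.RETR_EXTERNAL,cv2.CHAIN_APPROX_NONE)[0],key=cv2.contourArea)
    p=cv2.approxPolyDP(cv2.convexHull(cn),6,True)[:,0];w=np.array([plane(n,*q,.004)[:2] for q in p]);print(n,p.tolist(),w.round(3).tolist(),"c",w.mean(0).round(4),[np.linalg.norm(w[i]-w[i-1]).round(3) for i in range(len(w))])
corners("scene","pics/s1raw.png",455,315);corners("top","pics/t1raw.png",430,217)
E
```

```text
scene [[442, 282], [497, 311], [471, 349], [414, 313]] [[0.575, -0.368], [0.564, -0.508], [0.425, -0.495], [0.44, -0.355]] c [ 0.501  -0.4314] [np.float64(0.136), np.float64(0.141), np.float64(0.14), np.float64(0.141)]
top [[409, 196], [451, 200], [451, 240], [409, 238]] [[0.585, -0.366], [0.562, -0.508], [0.425, -0.489], [0.441, -0.349]] c [ 0.5033 -0.428 ] [np.float64(0.146), np.float64(0.144), np.float64(0.138), np.float64(0.141)]
```

Request:
drive_tool(
  deltas="0 5 -50 0 0; 0 10 -100 0 0; 0 15 -150 0 0; 0 20 -200 0 -0.05; 0 25 -250 0 -0.05; 0 25 -300 0 -0.05; 0 25 -350 0 -0.05; 0 25 -364 0 -0.05; 0 25 -364 -50 -0.05; 0 25 -364 -100 -0.05; 0 25 -364 -140 -0.05; 0 25 -364 -140 -0.05",
)

```text
time_s: 11.05
position: [0.4967, -0.4183, 0.0572]
tcp_rot: [[0.05, 0.999, -0.01], [0.999, -0.05, 0.012], [0.012, -0.011, -1.0]]
force: [-0.4, 0.5, -1.3]
opening: 0.52
grasp_force: 29.9
```

Request:
drive_tool(
  deltas="0 0 0 -20 0; 0 0 0 -36 0; 0 0 0 -44 0; 0 0 0 -46 0; 0 0 0 -46 0; 0 0 0 -46 0",
)

```text
time_s: 11.65
position: [0.5013, -0.424, 0.0191]
tcp_rot: [[0.05, 0.999, 0.001], [0.999, -0.05, -0.001], [-0.001, 0.001, -1.0]]
force: [1.0, -0.7, -0.4]
opening: 0.518
grasp_force: 29.9
```

Request:
drive_tool(
  deltas="0 0 -6 0 0; 0 0 -6 -2 0; 0 0 -6 -2 0; 65 0 -6 -2 0; 65 0 -6 -2 0; 65 0 -6 -2 0; 65 0 -6 50 0; 65 0 -6 100 0; 65 0 -6 150 0; 65 -20 44 180 0; 65 -50 94 180 0; 65 -50 94 180 0",
)

```text
time_s: 12.85
position: [0.4482, -0.3247, 0.1989]
tcp_rot: [[0.049, 0.999, -0.002], [0.999, -0.049, 0.003], [0.003, -0.002, -1.0]]
force: [0.5, 0.3, -0.4]
opening: 0.747
grasp_force: 0.0
```

```bash
python3 - <<'E'
from h import *
s=imaging.capture("scene");t=imaging.capture("top")
cv2.imwrite("pics/s3raw.png",s[:,:,::-1]);cv2.imwrite("pics/t3raw.png",t[:,:,::-1])
crop("s",s,200,500,170,370,2,"a.png");crop("t",t,200,500,130,280,2,"b.png")
a=cv2.imread("pics/a.png");b=cv2.imread("pics/b.png");cv2.imwrite("pics/look3.png",np.vstack([a[:300],b]))
E
```

```text
(no output)
```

View pics/look3.png

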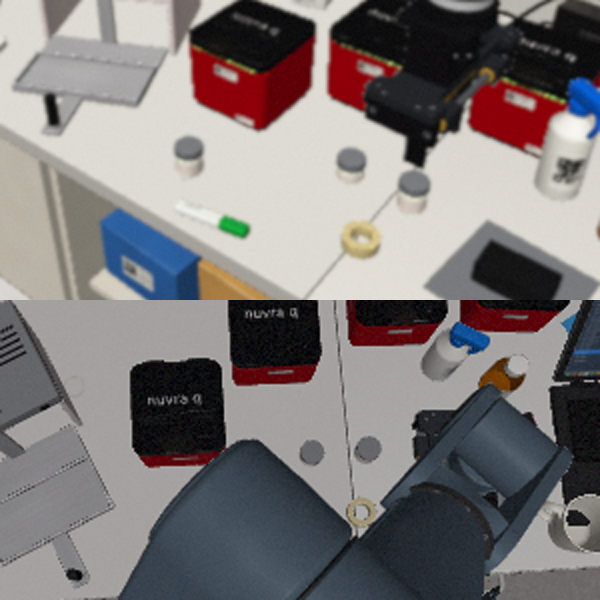

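Both jar positions on the right are unchanged: caps at (351,158) and (414,182) in the upper half and at (312,452) and (368,449) in the lower. The left jar is at (188,144). The rack is on the mat. Next I'll pick jar C, the right one.

Request:
drive_tool(
  deltas="82 50 25 0 0.15; 82 105 54 0 0.3; 82 105 54 0 0.45; 82 105 54 0 0.6; 82 105 54 0 0.75; 82 105 54 0 0.9; 82 105 54 0 1.05; 82 105 54 0 1.2; 82 105 54 0 1.35; 82 105 54 0 1.5; 82 105 54 0 1.62; 82 105 54 0 1.62",
)

```text
time_s: 14.15
position: [0.5566, -0.2765, 0.1975]
tcp_rot: [[-1.0, 0.001, 0.0], [0.001, 1.0, -0.0], [-0.0, -0.0, -1.0]]
force: [-0.1, -0.1, 0.3]
opening: 0.94
grasp_force: 0.0
```

Request:
drive_tool(
  deltas="82 0 0 -50 0; 82 0 0 -100 0; 82 0 0 -150 0; 82 0 0 -187 0; 82 0 0 -187 0; 0 0 0 -187 0; 0 0 0 -187 0; 0 0 0 -187 0; 0 0 0 -187 0; 0 0 0 -187 0; 0 0 0 -187 0",
)

```text
time_s: 15.25
position: [0.5561, -0.2754, 0.0119]
tcp_rot: [[-1.0, 0.001, 0.001], [0.001, 1.0, -0.0], [-0.001, -0.0, -1.0]]
force: [-1.0, 0.7, 0.7]
opening: 0.48
grasp_force: 0.4
```

Request:
drive_tool(
  deltas="0 0 0 0 0; 0 0 0 0 0; 0 0 0 0 0",
)

```text
time_s: 15.55
position: [0.556, -0.2753, 0.0117]
tcp_rot: [[-1.0, 0.001, 0.0], [0.001, 1.0, 0.0], [-0.0, 0.0, -1.0]]
force: [-0.7, 0.9, 6.6]
opening: 0.452
grasp_force: 30.0
```

Request:
drive_tool(
  deltas="0 0 0 50 0; 0 0 0 100 0; 0 0 0 150 0; 0 0 0 190 0; 0 -98 607 190 -1.136; 0 -98 607 190 -1.136; 0 -98 607 190 -1.136; 0 -98 607 190 -1.136; 0 -98 607 190 -1.136; 0 -98 607 190 -1.136; 0 -98 607 190 -1.136; 0 -98 607 190 -1.136",
)

```text
time_s: 16.75
position: [0.4952, 0.1019, 0.2008]
tcp_rot: [[-0.423, 0.906, -0.0], [0.906, 0.423, -0.0], [-0.0, -0.0, -1.0]]
force: [0.4, 0.2, -0.1]
opening: 0.453
grasp_force: 30.0
```

```bash
python3 - <<'E'
from h import *
s=bot.read_state();p=np.array(s["position"]);R=np.array(s["tcp_rot"]);print(p,np.degrees(np.arctan2(R[1,1],R[0,1])),s["opening"],s["grasp_force"],"to go",([.458,.3315,.024]-p)*1000)
E
```

```text
[0.49520234 0.10192267 0.2007789 ] 25.013651382703365 0.4531962388525055 29.99087759759277 to go [ -37.20233748  229.57733085 -176.77889677]
```

Request:
drive_tool(
  deltas="0 -37 230 0 0; 0 -37 230 0 0; 0 -37 230 0 0; 0 -37 230 0 0; 0 -37 230 0 0; 0 -37 230 -50 0; 0 -37 230 -100 0; 0 -37 230 -130 0; 0 -37 230 -130 0",
)

```text
time_s: 17.65
position: [0.4551, 0.3288, 0.0665]
tcp_rot: [[-0.428, 0.904, -0.01], [0.904, 0.428, -0.005], [-0.0, -0.011, -1.0]]
force: [-1.1, 0.5, -0.8]
opening: 0.448
grasp_force: 30.0
```

Request:
drive_tool(
  deltas="0 3 3 -20 0; 0 3 3 -35 0; 0 3 3 -42 0; 0 3 3 -42 0",
)

```text
time_s: 18.05
position: [0.462, 0.3334, 0.0294]
tcp_rot: [[-0.428, 0.904, 0.0], [0.904, 0.428, 0.0], [-0.0, 0.0, -1.0]]
force: [-1.1, 0.5, -0.9]
opening: 0.449
grasp_force: 30.0
```

Request:
drive_tool(
  deltas="0 -3 -1 -5 0; 0 -3 -1 -6 0; 0 -3 -1 -6 0",
)

```text
time_s: 18.35
position: [0.4587, 0.3325, 0.0237]
tcp_rot: [[-0.428, 0.904, 0.0], [0.904, 0.428, 0.0], [-0.0, 0.0, -1.0]]
force: [-1.1, 0.3, 1.6]
opening: 0.452
grasp_force: 30.0
```

Request:
drive_tool(
  deltas="54 0 0 0 0; 54 0 0 0 0; 54 0 0 20 0; 54 0 0 60 0; 54 0 0 110 0; 54 0 0 160 0; 82 20 -50 180 0.13; 82 98 -512 180 1.13; 82 98 -512 180 1.13; 82 98 -512 180 1.13; 82 98 -512 180 1.13; 82 98 -512 180 1.13",
)

```text
time_s: 19.55
position: [0.5152, 0.0666, 0.202]
tcp_rot: [[-0.949, 0.316, 0.001], [0.316, 0.949, -0.0], [-0.001, 0.0, -1.0]]
force: [-0.3, -0.2, -0.4]
opening: 0.931
grasp_force: 0.0
```

```bash
python3 - <<'E'
from h import *
s=bot.read_state();p=np.array(s["position"]);R=np.array(s["tcp_rot"]);print(p,np.degrees(np.arctan2(R[1,1],R[0,1])),"to go",([.556,-.180,.2]-p)*1000)
s=imaging.capture("scene");t=imaging.capture("top")
cv2.imwrite("pics/s4raw.png",s[:,:,::-1]);cv2.imwrite("pics/t4raw.png",t[:,:,::-1])
crop("s",s,200,500,170,320,2,"a.png");crop("t",t,150,450,130,280,2,"b.png")
cv2.imwrite("pics/look4.png",np.vstack([cv2.imread("pics/a.png"),cv2.imread("pics/b.png")]))
E
```

```text
[0.51523826 0.06661892 0.20197921] 71.58656289716843 to go [  40.76174398 -246.61892379   -1.97920733]
```

View pics/look4.png

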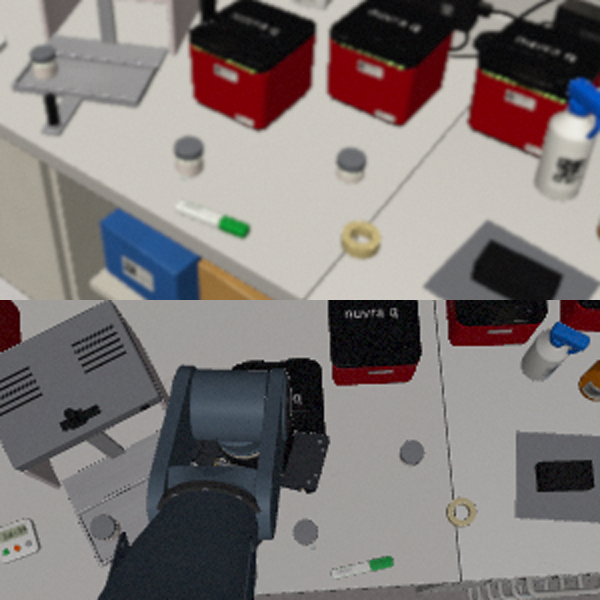

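Jar C stands on the tray at (43,62) in the upper half. Jars A (188,145) and B (351,160) haven't moved, and the rack is in the middle of the mat. On to jar B.

Request:
drive_tool(
  deltas="82 41 -247 0 0.32; 82 41 -247 0 0.32; 82 41 -247 0 0.32; 82 41 -247 0 0.32; 82 41 -247 0 0.32; 82 41 -247 -60 0.32; 82 41 -247 -100 0.32; 82 41 -247 -130 0.32; 82 41 -247 -130 0.32",
)

```text
time_s: 20.55
position: [0.5527, -0.1765, 0.0672]
tcp_rot: [[-1.0, 0.008, -0.009], [0.008, 1.0, 0.005], [0.009, 0.005, -1.0]]
force: [-0.9, -0.3, 0.6]
opening: 0.943
grasp_force: 0.0
```

Request:
drive_tool(
  deltas="82 0 -2 -30 0; 82 0 -2 -58 0; 82 0 -2 -58 0; 0 0 -2 -58 0; 0 0 -2 -58 0; 0 0 -2 -58 0; 0 0 -2 -58 0; 0 0 -2 -58 0; 0 0 -2 -58 0; 0 0 -2 -58 0; 0 0 -2 -58 0; 0 0 -2 -58 0",
)

```text
time_s: 21.75
position: [0.5561, -0.1806, 0.014]
tcp_rot: [[-1.0, 0.007, 0.0], [0.007, 1.0, 0.0], [-0.0, 0.0, -1.0]]
force: [-1.3, 1.3, 4.7]
opening: 0.454
grasp_force: 30.0
```

Request:
drive_tool(
  deltas="0 0 0 50 0; 0 0 0 100 0; 0 0 0 150 0; 0 0 0 190 0; 0 -71 453 190 -1.134; 0 -71 453 190 -1.134; 0 -71 453 190 -1.134; 0 -71 453 190 -1.134; 0 -71 453 190 -1.134; 0 -71 453 190 -1.134; 0 -71 453 190 -1.134; 0 -71 453 190 -1.134",
)

```text
time_s: 22.95
position: [0.4987, 0.1865, 0.2033]
tcp_rot: [[-0.434, 0.901, -0.0], [0.901, 0.434, -0.0], [-0.0, -0.0, -1.0]]
force: [0.5, 0.4, 0.1]
opening: 0.453
grasp_force: 30.0
```

```bash
python3 - <<'E'
from h import *
s=bot.read_state();p=np.array(s["position"]);R=np.array(s["tcp_rot"]);print(p,np.degrees(np.arctan2(R[1,1],R[0,1])),s["opening"],s["grasp_force"],"to go",([.485,.2725,.026]-p)*1000)
E
```

```text
[0.49872809 0.1864892  0.2032901 ] 25.707410115039007 0.45279847479258983 29.990319907665253 to go [ -13.72809154   86.01079815 -177.29009659]
```

Request:
drive_tool(
  deltas="0 -14 86 0 -0.01; 0 -14 86 0 -0.01; 0 -14 86 -50 -0.01; 0 -14 86 -100 -0.01; 0 -14 86 -140 -0.01; 0 -14 86 -160 -0.01; 0 -14 86 -160 -0.01; 0 -14 86 -160 -0.01",
)

```text
time_s: 23.75
position: [0.4855, 0.2708, 0.0435]
tcp_rot: [[-0.43, 0.903, -0.001], [0.903, 0.43, -0.0], [0.0, -0.001, -1.0]]
force: [0.2, 0.1, -0.1]
opening: 0.454
grasp_force: 30.0
```

Request:
drive_tool(
  deltas="0 0 2 -10 0; 0 0 2 -16 0; 0 0 2 -18 0; 0 0 2 -18 0; 54 0 2 -18 0; 54 0 2 -18 0; 54 0 2 0 0; 54 0 2 40 0; 54 0 2 90 0; 54 0 2 140 0; 54 0 2 160 0; 54 0 2 160 0",
)

```text
time_s: 24.95
position: [0.4879, 0.2738, 0.2079]
tcp_rot: [[-0.43, 0.903, 0.009], [0.903, 0.43, 0.003], [-0.001, 0.009, -1.0]]
force: [1.3, -0.2, -0.5]
opening: 0.62
grasp_force: 0.0
```

Request:
drive_tool(
  deltas="82 -57 -267 0 1.126; 82 -57 -267 0 1.126; 82 -57 -267 0 1.126; 82 -57 -267 0 1.126; 82 -57 -267 0 1.126; 82 -57 -267 0 1.126; 82 -57 -267 0 1.126; 82 -57 -267 0 1.126; 82 -57 -267 0 1.126",
)

```text
time_s: 25.85
position: [0.4273, 0.0053, 0.2025]
tcp_rot: [[-1.0, -0.001, -0.003], [-0.001, 1.0, 0.001], [0.003, 0.001, -1.0]]
force: [0.8, 0.9, -0.1]
opening: 0.943
grasp_force: 0.0
```

```bash
python3 - <<'E'
from h import *
s=bot.read_state();p=np.array(s["position"]);R=np.array(s["tcp_rot"]);print(p,np.degrees(np.arctan2(R[1,1],R[0,1])),s["opening"])
s=imaging.capture("scene")
crop("s",s,200,500,170,340,2.5,"look5.png")
E
```

```text
[0.4272551  0.00531363 0.20249901] 90.05176342403423 0.9433698943590608
```

View pics/look5.png

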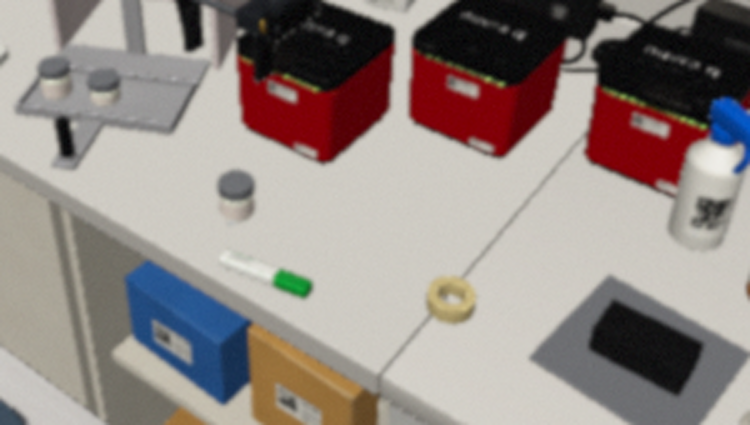

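Jar A's cap is at (236,184), in its original place, and two jars stand on the tray. Picking A now.

Request:
drive_tool(
  deltas="82 2 2 -50 0; 82 2 2 -100 0; 82 2 2 -150 0; 82 2 2 -190 0; 82 2 2 -190 0; 0 2 2 -190 0; 0 2 2 -190 0; 0 2 2 -190 0; 0 2 2 -190 0; 0 2 2 -190 0; 0 2 2 -190 0; 0 2 2 -190 0",
)

```text
time_s: 27.1
position: [0.431, 0.0078, 0.0145]
tcp_rot: [[-1.0, 0.001, 0.002], [0.001, 1.0, -0.0], [-0.002, -0.0, -1.0]]
force: [0.6, 0.2, 8.9]
opening: 0.453
grasp_force: 30.0
```

Request:
drive_tool(
  deltas="0 0 0 0 0; 0 0 0 0 0; 0 0 0 0 0",
)

```text
time_s: 27.4
position: [0.431, 0.0078, 0.0144]
tcp_rot: [[-1.0, 0.001, 0.002], [0.001, 1.0, -0.0], [-0.002, -0.0, -1.0]]
force: [0.1, 0.3, 8.2]
opening: 0.45
grasp_force: 30.0
```

Request:
drive_tool(
  deltas="0 0 0 50 0; 0 0 0 100 0; 0 0 0 150 0; 0 0 0 190 0; 0 81 206 190 -1.136; 0 81 206 190 -1.136; 0 81 206 190 -1.136; 0 81 206 190 -1.136; 0 81 206 190 -1.136; 0 81 206 190 -1.136; 0 81 206 190 -1.136; 0 81 206 190 -1.136",
)

```text
time_s: 28.6
position: [0.5106, 0.2145, 0.203]
tcp_rot: [[-0.435, 0.901, -0.002], [0.901, 0.435, -0.0], [0.0, -0.002, -1.0]]
force: [-0.1, -1.1, -0.9]
opening: 0.454
grasp_force: 30.0
```

Request:
drive_tool(
  deltas="0 0 0 0 0; 0 0 0 -50 0; 0 0 0 -100 0; 0 0 0 -140 0; 0 0 0 -155 0; 0 0 0 -155 0; 0 0 0 -155 0",
)

```text
time_s: 29.3
position: [0.5117, 0.2138, 0.0488]
tcp_rot: [[-0.44, 0.898, -0.0], [0.898, 0.44, -0.0], [0.0, -0.0, -1.0]]
force: [1.2, 0.5, -0.8]
opening: 0.458
grasp_force: 30.0
```

Request:
drive_tool(
  deltas="0 0 0 -14 0; 0 0 0 -20 0; 0 0 0 -23 0; 0 0 0 -23 0",
)

```text
time_s: 29.7
position: [0.5121, 0.2142, 0.0265]
tcp_rot: [[-0.439, 0.898, 0.002], [0.898, 0.439, 0.0], [-0.0, 0.002, -1.0]]
force: [-0.5, 0.4, 1.4]
opening: 0.451
grasp_force: 30.0
```

Request:
drive_tool(
  deltas="54 0 0 0 0; 54 0 0 0 0; 54 0 0 20 0; 54 0 0 60 0; 54 0 0 110 0; 54 0 0 160 0; 45 -140 6 175 1.56; 45 -140 6 175 1.56; 45 -140 6 175 1.56; 45 -140 6 175 1.56; 45 -140 6 175 1.56; 45 -140 6 175 1.56",
)

```text
time_s: 30.9
position: [0.371, 0.2199, 0.2009]
tcp_rot: [[-0.978, 0.208, 0.001], [0.208, 0.978, 0.0], [-0.001, 0.0, -1.0]]
force: [0.2, -0.8, -0.4]
opening: 0.518
grasp_force: 0.0
```

Request:
drive_tool(
  deltas="45 0 0 0 0.6; 45 0 0 0 0.6; 45 0 0 0 0.6; 45 0 0 0 0.6; 45 0 0 0 0.6",
)

```text
time_s: 31.4
position: [0.3713, 0.2198, 0.2006]
tcp_rot: [[-0.927, -0.374, -0.0], [-0.374, 0.927, -0.0], [0.0, -0.0, -1.0]]
force: [-0.1, -0.5, 0.6]
opening: 0.514
grasp_force: 0.0
```

```bash
python3 - <<'E'
from h import *
s=bot.read_state();p=np.array(s["position"]);R=np.array(s["tcp_rot"]);print(p,np.degrees(np.arctan2(R[1,1],R[0,1])),s["opening"],([.3726,.2203,.03]-p)*1000)
s=imaging.capture("scene");crop("s",s,180,400,130,280,3,"look6.png")
E
```

```text
[0.3712889 0.2198163 0.2006356] 111.97001039219325 0.5142647201085301 [   1.31110296    0.48369867 -170.63560074]
```

View pics/look6.png

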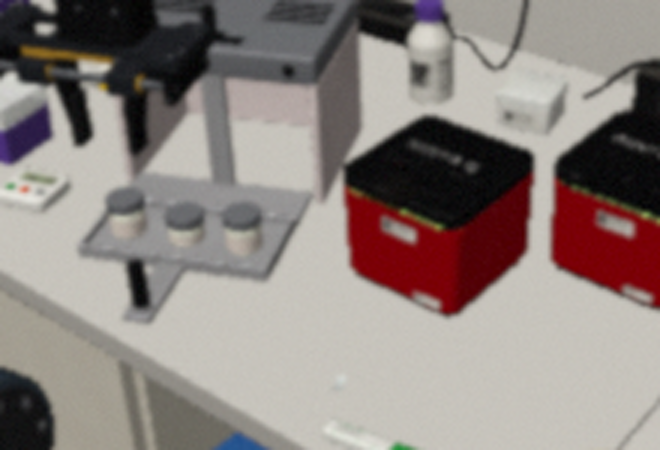

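All three jars stand upright on the tray, at (127,210), (185,223) and (242,228). Next I grip the handle.

Request:
drive_tool(
  deltas="45 1 0 -50 0.05; 45 1 0 -100 0.05; 45 1 0 -150 0.05; 45 1 0 -170 0.05; 45 1 0 -170 0.05; 0 1 0 -170 0.05; 0 1 0 -170 0.05; 0 1 0 -170 0.05; 0 1 0 -170 0.05; 0 1 0 -170 0.05; 0 1 0 -170 0.05",
)

```text
time_s: 32.55
position: [0.3729, 0.2206, 0.0318]
tcp_rot: [[-0.908, -0.419, 0.002], [-0.419, 0.908, 0.001], [-0.002, 0.0, -1.0]]
force: [-1.9, 3.5, 6.8]
opening: 0.198
grasp_force: 30.0
```

Request:
drive_tool(
  deltas="0 3 1 0 0; 0 8 4 0 0; 0 15 7 0 0; 0 22 10 0 0; 0 30 14 0 0; 0 38 18 0 0; 0 46 21 0 0; 0 54 25 0 0; 0 61 28 0 0; 0 67 31 0 0; 0 71 33 0 0; 0 73 34 0 0",
)

```text
time_s: 33.75
position: [0.4455, 0.2543, 0.0318]
tcp_rot: [[-0.908, -0.42, 0.001], [-0.42, 0.908, 0.001], [-0.001, 0.0, -1.0]]
force: [-1.5, 1.0, 6.6]
opening: 0.193
grasp_force: 30.0
```

Request:
drive_tool(
  deltas="0 3 1 0 0; 0 8 4 0 0; 0 15 7 0 0; 0 22 10 0 0; 0 30 14 0 0; 0 38 17 0 0; 0 46 21 0 0; 0 54 25 0 0; 0 61 28 0 0; 0 67 31 0 0; 0 70 33 0 0; 0 70 33 0 0",
)

```text
time_s: 34.95
position: [0.5168, 0.2874, 0.0318]
tcp_rot: [[-0.907, -0.42, 0.003], [-0.42, 0.907, 0.001], [-0.003, -0.0, -1.0]]
force: [0.5, 0.2, 5.2]
opening: 0.198
grasp_force: 30.0
```

Request:
drive_tool(
  deltas="0 2 1 0 0; 0 4 2 0 0; 0 5 2 0 0; 0 5 2 0 0; 0 5 2 0 0",
)

```text
time_s: 35.45
position: [0.5173, 0.2877, 0.0318]
tcp_rot: [[-0.907, -0.42, -0.006], [-0.42, 0.907, -0.002], [0.006, 0.0, -1.0]]
force: [-5.0, -3.4, 11.4]
opening: 0.199
grasp_force: 30.0
```

Request:
drive_tool(
  deltas="45 0 0 0 0; 45 0 0 0 0; 45 0 0 0 0; 45 -2 -1 40 0; 45 -4 -2 80 0; 45 -5 -2 130 0; 45 -10 -50 170 0; 45 -30 -100 200 0; 45 -60 -150 200 0; 45 -80 -200 200 0; 45 -90 -250 200 0; 45 -90 -300 200 0",
)

```text
time_s: 36.65
position: [0.4324, 0.0202, 0.2305]
tcp_rot: [[-0.907, -0.421, -0.0], [-0.421, 0.907, 0.0], [0.0, 0.0, -1.0]]
force: [1.0, 0.9, 0.1]
opening: 0.516
grasp_force: 0.0
```

Request:
drive_tool(
  deltas="45 0 -100 0 0; 45 0 -100 0 0; 45 0 -100 0 0; 45 0 -100 0 0",
)

```text
time_s: 37.05
position: [0.4341, -0.0798, 0.2302]
tcp_rot: [[-0.909, -0.417, -0.0], [-0.417, 0.909, 0.001], [-0.0, 0.001, -1.0]]
force: [0.8, 0.4, -0.3]
opening: 0.517
grasp_force: 0.0
```

```bash
python3 - <<'E'
from h import *
s=imaging.capture("scene");t=imaging.capture("top")
crop("s",s,200,500,120,320,2,"a.png");crop("t",t,130,480,130,280,2,"b.png")
a=cv2.imread("pics/a.png");b=cv2.imread("pics/b.png")
c=cv2.resize(s[150:215,205:305,::-1],None,fx=5,fy=5,interpolation=cv2.INTER_CUBIC)[:300]
W=np.zeros((600,800,3),np.uint8);W[:300,:500]=c[:300,:500];W[300:,:700]=b[:300];q=cv2.resize(a,(300,200));W[:200,500:]=q;cv2.imwrite("pics/look7.png",W)
E
```

```text
(no output)
```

View pics/look7.png

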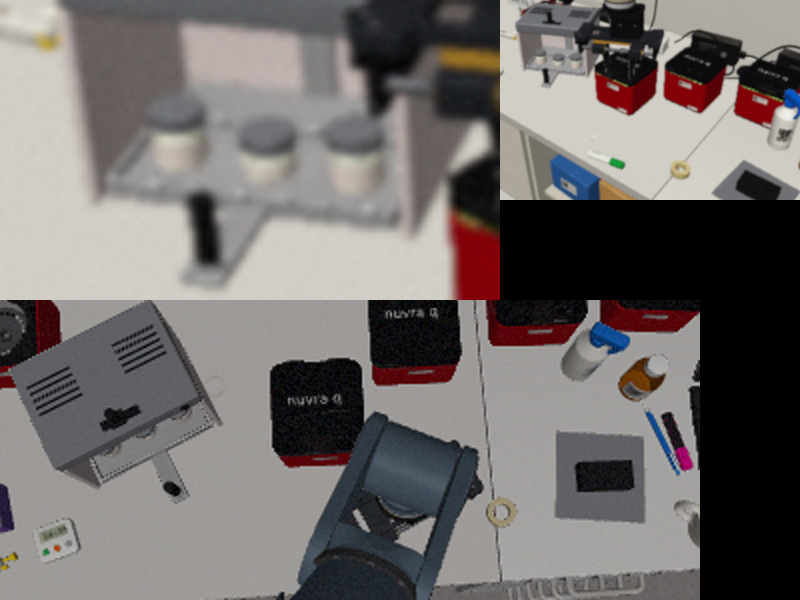

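The close-up shows the three jars upright inside the rim with the tray home, the post at (205,230). The rack is central on the mat at (604,475), and the tape and pen haven't moved. Handing in.

```bash
python3 -c "
from rig import bot
print(bot.hand_in())"
```

```text
the job is handed in; nothing more can be done
None
```

The job is handed in: the tray wasn't held by the catch and is pushed fully home with all three jars upright inside its rim, the rack is in the middle of the mat, and the tape and pen were left alone; about 37 s of the 210 s was used.

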